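Clamp a circuit board in its tilting holder by thumbwheel and rock it

TASK

Mount the larger circuit board, which lies across the clear parts box, in the tilting board holder for rework: lay it flat on the ledges between the two jaws, let go, and roll the sunken thumbwheel by the exposed top of its rim until the sliding jaw grips the board tight (do not shove the jaw itself). Then rock the mounted board on the holder's tilt axle about ten degrees each way, far edge down first and near edge down second, to make sure that it sits firm without play, and leave it level, still clamped and let go of. Leave the other things on the bench where they are.

Things in the scene. Friction and masses are not known exactly. Their poses are not given: they have to be found in the camera images.
- board: the larger circuit board: plate 55 (its x) x 85 (its y) x 2 mm, parts 11 mm high on top, about 40 g. Origin: middle of its foot, 1.6 mm under the plate's underside; z up. Starts across the rim of the clear box, its y across the box's x; its long edges (x = +-27.5 mm) overhang the open box and can be pinched from above. Either end may go to either jaw
- parts_box: open clear box, 70 (x) x 110 (y) x 36 mm high, walls 2 mm, about 0.4 kg; fingertips may go down to 10 mm above the bench inside it. Origin: centre of its underside. The board bridges its two long walls; inside, along its y, there are 106 mm for the fingers
- holder: board holder fixed to the bench: base 105 (x) x 232 mm (y), two uprights 108 mm high carry a tilting frame on an axle along y, 90 mm above the bench. Origin: centre of the base's underside. Along y from - to +: drag knob, upright, fixed jaw, sliding jaw, block with thumbwheel, upright. Beside the board the frame is open: only two 8 mm rods at x = +-18 mm, their tops 18 mm below the axle
- seat (a point): point on the tilting frame, level with the ledges' tops, 1 mm straight below the axle line, 46 mm from the fixed jaw's face: lay the middle of the board's underside here, its y along this y (ends then 3.5 mm from the fixed jaw, 7 to 12.5 mm from the other). The closing jaw pushes the board 3.5 mm to -y. Axes of the frame, tilting with it: y along the axle towards the wheel, z up
- fixed_jaw: jaw plate fixed to the frame's -y end, 64 mm long (x), top 8 mm above the axle, rubber face; a ledge reaches 10 mm out under the board and a thin lip 2 mm out over its edge, 4 mm above the ledge. Origin: middle of its face, at axle height
- sliding_jaw: the other jaw plate, alike, with a ledge 14 mm deep; slides along the frame's y. Origin: middle of its face, at axle height. It is moved by the thumbwheel: fingers pushing it with more than 8 N fail the job
- jaw_slide (a joint): closing travel of the sliding jaw (m): 0 fully open (101 mm between the jaw faces), grows as it closes; gap = 101 mm - value. Starts at 0 to 5 mm; about 16 mm with the 85 mm board gripped
- thumbwheel (a joint): turn (rad) of the knurled wheel, 28 mm across, 11 mm wide, axle along x, sunk in its block; geared to the jaw, 4 mm a radian. Wiping the top of the rim towards the board (-y) closes the jaw, positive. Stiff (0.04 N m, 3 N at the rim), stays where left, the jaw holds its grip. Rim friction about 1.3: press with 5 to 15 N. Three or four 16 mm wipes close the jaw
- wheel_top (a point): topmost point of the wheel's rim, 15 mm above the axle, 105 mm above the bench, 87 mm from the seat along +y. Only 5 mm of rim stands out of the block, 21 mm long. The upright begins 21 mm further along y and is 3 mm higher than the rim. The wheel does not travel with the jaw
- cradle (a joint): tilt of the frame (rad): 0 level, positive when the board's far (+x) edge is down, range +-0.4; stays where left (drag 0.12 N m). Starts within 0.03. The axle lies in mid thickness of the mounted board: pinch its two long edges and tilt the gripper about that line, or press its edges
- small_board: smaller circuit board, 50 x 70 mm, flat on the bench, not part of the job
- tweezers: steel tweezers 117 mm long on the bench, not part of the job
- screwdriver: screwdriver 197 mm long on the bench, not part of the job
- solder: reel of solder, 60 mm across, 48 mm high, not part of the job

How it is judged:
By the outcome, as a careful person would: the job done as asked, in the order asked, and still so for the second after the job is handed in, with the robot touching nothing.
It also fails if it takes over 64 s, if anything falls off the work surface, if the arm or the gripper's body presses on something with over 40 N, if the wrist force passes 120 N, or if a joint passes its speed limit or range.

ROBOT

A 7-joint arm with a two-finger parallel gripper is mounted at the origin on a cart in front of the work surface, level with it; the furniture and walls round the work are solid. World frame = base frame: x ahead of the robot, y to its left, z up, the work surface at z = 0. Lengths are in mm, angles in degrees, forces in N, time in s.
With the tool pointing down it reaches from about 425 to 800 mm from the base axis. Payload 8.3 kg.
Tool frame: the origin (TCP) lies at the very end of the fingers, on their centre line; the grasp point (between the pads) lies 19 mm behind it; z points along the fingers, y is the line along which they close (so a half turn about z gives the same grasp; the last joint's range is limited). The gripper opens to 85 mm and grips with 20 to 120 N. Pads are 22 mm wide; open, the fingers measure 114 mm over their backs; the gripper's body (76 mm by 85 mm) begins 54 mm behind the grasp point. The pads swing forward as they close: fully open they stand 13 mm farther back than shut.
Start: joints at [63.776, 21.967, 0.94, 78.501, -0.361, 79.538, -2.664], TCP at [240.424, -576.888, 231.279] pointing down, gripper open.
Joint ranges: [-169.22, 169.22], [-14.56, 117.87], [-87.37, 89.26], [10.42, 133.3], [-82.24, 262.24], [0.94, 117.77], [-172.7, 172.7]. Speed limits (degrees/s): [136.94, 136.94, 172.46, 172.46, 180, 180, 180].

INTERFACE

Orientations are given as a 3x3 rotation matrix whose columns are the frame's x, y, z axes.
In Python, from station import readout, capture, get_calibration, finish_job gives the robot as it stands. The module is installed in compiled form; this text tells all that it offers.
- The arm moves only by the tool servo_tool, never from a script. Its argument "increments" is a list of rows, each a list of 6 numbers: the shift along the tool's x, y, z normalised to -1 to 1, where 1 is 200 mm, then the turn, a rotation vector about the tool's x, y, z normalised to -1 to 1, where 1 is pi rad. In form: [[tx, ty, tz, ax, ay, az], ...]. A call has 1 to 20 rows; each row is the pose to reach, as a shift and turn from the pose commanded when the call began, along the tool's axes at that moment, turning the shorter way round; what a row does not reach only later rows make up. A row lasts 1/10 s, in which the tool goes at most 50 mm and 8.59 degrees, less where a joint would pass 70% of its speed; a pose out of reach is approached as far as the arm can. A call with a number of a shift or a turn outside -1 to 1 is refused whole. A call with a gripper value outside its range is refused whole. "hand" is the closure, from -1 (fully open) to 1 (shut), set as the call begins (left out, the last holds). The fingers move at their own pace and stop on an object; "force" is the grip in N (left out, the last holds). Time passes only in rows, so rows that repeat a pose let the fingers close. It gives the time, the measured TCP pose, the force, the opening and the grip force at its end, in the units of the state.
- readout.observe(): the state, without advancing time (a new reading comes with each control period).
- capture(name): name is "scene" or "top" or "wrist"; returns the picture (420x560x3 uint8, red, green, blue); there is no depth.
- get_calibration(name): a dict with "K" (3x3 intrinsics, pixels), "camera_from_world" (4x4, takes a point from world to camera coordinates). Camera axes: x right, y down, z forward; pixel columns grow to the right and rows downward; lengths in mm; the calibration is good to about 2 mm. The wrist camera is an equidistant fisheye: a pixel r from the principal point sees the ray r / f radians off the axis. A picture is of the moment at which its call begins: read the wrist's pose just before it. get_calibration takes no time and is no camera call; for the wrist camera it gives the pose at the moment of the call.
- finish_job(): hands the job in; it is judged then, once.
The state is a dict: "t": time; "q": joint angles; "qd": joint speeds; "tau": joint torques, N m; "tool_pos": TCP position; "tcp_rot": TCP orientation; "contact_force": force on the tool from outside, world axes, zero at the start; "torque": the same for the moment, N m; "finger_gap": finger opening in mm; "grip_force": force on a finger pad.
Only numpy, scipy, OpenCV 4.12 (cv2) and the standard library are available. Lean on these libraries where they do the work, as an engineer would, in place of code of your own. Each camera call takes 0.05 s, during which the arm holds its last target. There are 200 camera calls.

## Working session

There is one attempt and no reset: what is moved stays moved. The work goes in short steps, Python scripts to look and compute and a tool call to move; the robot and the scene stay as the last step left them, time stands still between calls to the robot, and variables do not carry over. Pictures are saved under pics/ and viewed, at most 10 in all, crops included, and the job is handed in when it is done.

Besides the shell and the picture viewer there is one more tool, called after ">>>" by a JSON object that holds its "fn" and its "kwargs". servo_tool: Moves the arm, as the interface text tells. Scaled input: -1 to 1 covers 200 mm each way for a shift and pi rad each way for a turn. Its arguments: {"type":"object","properties":{"increments":{"type":"array","items":{"type":"array","items":{"type":"number"}}},"hand":{"type":"number"},"force":{"type":"number"}},"required":["increments"]}

```bash
mkdir -p pics
python3 - <<'E'
from station import readout, capture, get_calibration
import cv2, json, numpy as np
s=readout.observe(); print({k:np.round(v,3).tolist() for k,v in s.items()})
for n in ("scene","top"):
    im=capture(n); cv2.imwrite(f"pics/{n}0.png",im[:,:,::-1]); c=get_calibration(n); print(n,np.round(c["K"],1).tolist(),np.round(c["camera_from_world"],3).tolist())
E
```

```text
{'t': 0.0, 'q': [63.777, 22.014, 0.937, 78.563, -0.36, 79.537, -2.666], 'qd': [0.049, 0.137, 0.015, 0.076, -0.028, 0.106, -0.056], 'tau': [0.0, -62.761, 0.844, -37.182, 0.016, 0.014, 0.0], 'tool_pos': [240.221, -576.441, 230.276], 'tcp_rot': [[0.923, 0.385, -0.001], [0.385, -0.923, 0.002], [-0.0, -0.002, -1.0]], 'contact_force': [-0.084, 0.819, -0.015], 'torque': [-0.032, -0.014, 0.025], 'grip_force': 0.0, 'finger_gap': 85.489}
scene [[485.1, 0.0, 280.7], [0.0, 485.1, 207.5], [0.0, 0.0, 1.0]] [[-0.918, -0.398, -0.011, 509.913], [-0.207, 0.501, -0.841, 128.183], [0.34, -0.769, -0.542, 981.656], [0.0, 0.0, 0.0, 1.0]]
top [[469.4, 0.0, 282.8], [0.0, 469.4, 213.9], [0.0, 0.0, 1.0]] [[0.004, -1.0, -0.012, 139.457], [-0.999, -0.003, -0.047, 494.114], [0.046, 0.012, -0.999, 1079.393], [0.0, 0.0, 0.0, 1.0]]
```

View pics/top0.png

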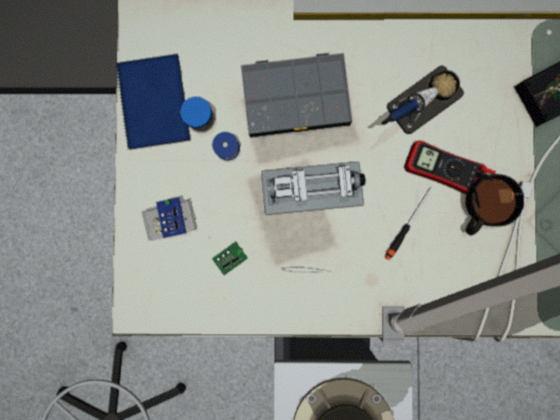

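View pics/scene0.png

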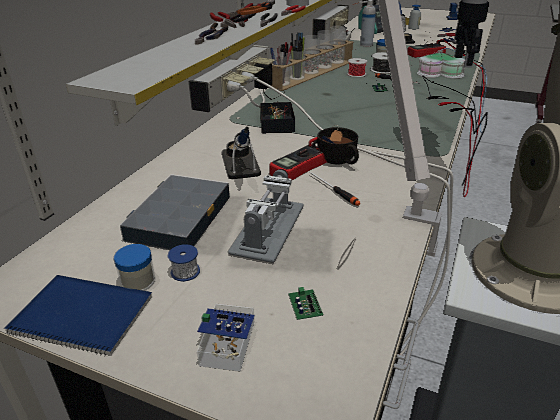

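The top view shows the blue board on the clear box at (172,217). The holder is at (313,188) with its thumbwheel on the left (+y) and knob on the right. A lamp boom rises from its post at (393,320) towards -y, across the arm's way. Next I locate the boom, box, board and holder.

```bash
cat > h.py <<'E'
import numpy as np, cv2
from station import readout, capture, get_calibration
def cam(n):
    c=get_calibration(n); M=np.array(c["camera_from_world"]); K=np.array(c["K"]); return K,M[:3,:3],M[:3,3]
def ray(n,uv):
    K,R,t=cam(n); d=R.T@np.linalg.solve(K,[uv[0],uv[1],1]); return -R.T@t,d/np.linalg.norm(d)
def onz(n,uv,z):
    o,d=ray(n,uv); return o+d*(z-o[2])/d[2]
def proj(n,P):
    K,R,t=cam(n); p=K@(R@np.array(P,float)+t); return p[:2]/p[2]
E
python3 - <<'E'
from h import *
np.set_printoptions(precision=1,suppress=True)
# boom: plane in each view through 2 px of its axis
def plane(n,a,b):
    o,d=ray(n,a);_,e=ray(n,b); m=np.cross(d,e); return m/np.linalg.norm(m),o
m1,o1=plane("top",(395,318),(560,267)); m2,o2=plane("scene",(420,185),(386,5))
d=np.cross(m1,m2); d/=np.linalg.norm(d); p=np.linalg.lstsq(np.array([m1,m2]),[m1@o1,m2@o2],rcond=None)[0]
for z in (0,50,100,200,300,400,500,600): print(z,p+d*(z-p[2])/d[2])
print("post",onz("top",(393,322),0))
for n,z in (("top",36),("top",0)): print(onz(n,(172,217),z))
im=cv2.imread("pics/top0.png"); hsv=cv2.cvtColor(im,cv2.COLOR_BGR2HSV)
cr=im[140:260,130:380]; cv2.imwrite("pics/crop0.png",cv2.resize(cr,None,fx=3.2,fy=3.2,interpolation=cv2.INTER_CUBIC))
sc=cv2.imread("pics/scene0.png"); a=cv2.resize(sc[160:370,190:320],None,fx=2.8,fy=2.8,interpolation=cv2.INTER_CUBIC)
cv2.imwrite("pics/crop1.png",a)
E
```

```text
0 [ 95.6 384.    0. ]
50 [134.4 298.8  50. ]
100 [173.1 213.6 100. ]
200 [250.6  43.1 200. ]
300 [ 328.1 -127.3  300. ]
400 [ 405.6 -297.7  400. ]
500 [ 483.1 -468.2  500. ]
600 [ 560.6 -638.6  600. ]
post [ 243.9 -115.4    0. ]
[484.6 393.7  36. ]
[486.  402.6   0. ]
```

View pics/crop0.png

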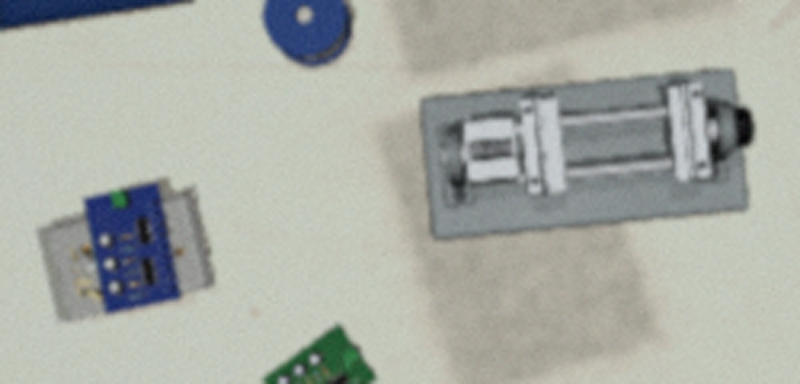

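View pics/crop1.png

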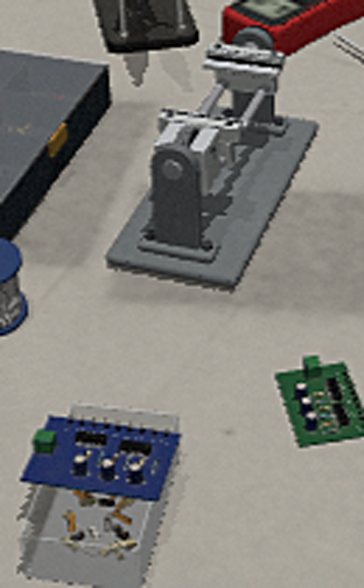

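The crops show the holder level in view with its wheel block on the left, and the board across the box with its long edges running image up-down (green connector at the top edge). I still need a sound boom position plus accurate poses.

Run:
```python
from h import *
np.set_printoptions(precision=1,suppress=True)
o1,a=ray("top",(400,318));_,b=ray("top",(560,267)); m=np.cross(a,b)
for uv in [(419,185),(411,140),(400,90),(392,50),(385,5)]:
    o,d=ray("scene",uv); P=o+d*(m@(o1-o))/(m@d); print(uv,P,proj("top",P))
print("cams",o1,o)
im=cv2.imread("pics/top0.png"); hsv=cv2.cvtColor(im,cv2.COLOR_BGR2HSV)
# board mask
m=cv2.inRange(hsv,(105,120,60),(130,255,255)); m[:190]=0; m[245:]=0; m[:,:150]=0; m[:,200:]=0
c=max(cv2.findContours(cv2.morphologyEx(m,cv2.MORPH_CLOSE,np.ones((7,7))),0,1)[0],key=cv2.contourArea)
r=cv2.minAreaRect(c); bp=cv2.boxPoints(r); print("board px",r)
W=np.array([onz("top",p,39) for p in bp]); print(W, W.mean(0)); 
for i in range(2):
    e=W[i+1]-W[i]; print("edge",np.linalg.norm(e),np.degrees(np.arctan2(e[1],e[0])))
# holder base: crop corners (scale 3.2, offset 130,140)
C=np.array([(421,98),(735,68),(748,208),(432,238)])/3.2+[130,140]
W=np.array([onz("top",p,8) for p in C]); print("base",W,W.mean(0))
for i in range(3):
    e=W[i+1]-W[i]; print("edge",np.linalg.norm(e),np.degrees(np.arctan2(e[1],e[0])))
# box corners at rim
C=np.array([(38,230),(62,320),(213,286),(190,190)])/3.2+[130,140]
W=np.array([onz("top",p,20) for p in C]); print("box",W,W.mean(0))
for i in range(3):
    e=W[i+1]-W[i]; print("edge",np.linalg.norm(e),np.degrees(np.arctan2(e[1],e[0])))
```

```text
(419, 185) [247.8  -4.2 143.8] [353.6 332.8]
(411, 140) [285.1 -69.4 209.7] [393.1 320.2]
(400, 90) [ 344.5 -211.9  264. ] [480.6 292.3]
(392, 50) [ 393.  -316.2  324.4] [559.1 267.3]
(385, 5) [ 431.1 -363.2  417. ] [628.2 245.3]
cams [ 442.9  128.1 1102.8] [160.8 893.4 645. ]
board px ((170.71151733398438, 217.0576934814453), (35.3009033203125, 22.553354263305664), 78.69007110595703)
[[518.6 429.6  39. ]
 [528.9 379.2  39. ]
 [450.1 362.3  39. ]
 [439.9 412.5  39. ]] [484.4 395.9  39. ]
edge 51.431194907027844 -78.49053122921292
edge 80.55359645282506 -167.89077004184847
base [[595.3 191.5   8. ]
 [618.  -38.4   8. ]
 [515.3 -47.5   8. ]
 [492.6 182.8   8. ]] [555.3  72.1   8. ]
edge 231.01178786696556 -84.37925147547631
edge 103.0758231213932 -174.94078287294468
edge 231.44070195713047 95.62664171091878
box [[496.9 467.9  20. ]
 [431.8 449.3  20. ]
 [456.8 340.3  20. ]
 [526.2 357.9  20. ]] [477.9 403.8  20. ]
edge 67.63233594467063 -164.05976774658106
edge 111.83525165088653 -77.09849106236656
edge 71.64590058213076 14.201439959567825
```

Run:
```python
from h import *
np.set_printoptions(precision=2,suppress=True)
c=get_calibration("wrist"); print(np.array(c["K"]),np.array(c["camera_from_world"]))
w=capture("wrist")[:,:,::-1]; cv2.imwrite("pics/w0.png",w)
s=cv2.imread("pics/scene0.png")[0:225,360:450]; t=cv2.imread("pics/top0.png")[235:350,370:560]
out=np.zeros((600,800,3),np.uint8); out[:420,:560]=w
a=cv2.resize(s,None,fx=2.5,fy=2.5); out[:a.shape[0],565:565+a.shape[1]]=a
b=cv2.resize(t,(285,172)); out[425:597,:285]=b
cv2.imwrite("pics/comp0.png",out)
print(proj("scene",(244,-115,0)),proj("scene",(244,-115,50)))
```

```text
[[325.19   0.   277.07]
 [  0.   325.19 210.29]
 [  0.     0.     1.  ]] [[   0.38   -0.92   -0.   -623.89]
 [  -0.89   -0.37    0.26  -33.97]
 [  -0.24   -0.1    -0.97  378.95]
 [   0.      0.      0.      1.  ]]
[420.27 216.  ] [423.39 198.1 ]
```

View pics/comp0.png

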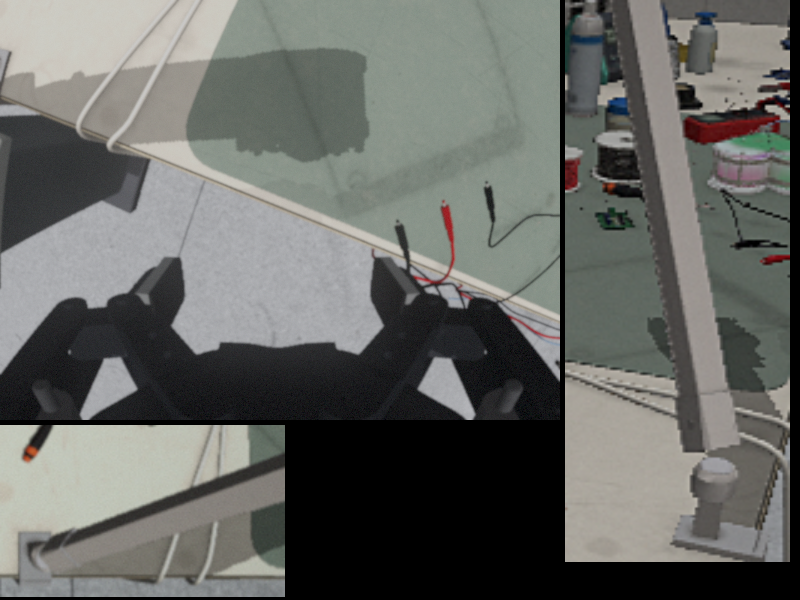

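The boom starts just above its post, at scene (417,176), and rises to (391,0). In the top view it runs from (410,318) to (560,269). I'll recompute with those values and also see how far the arm could pass inside it.

Run:
```python
from h import *
np.set_printoptions(precision=1,suppress=True)
im=cv2.imread("pics/top0.png"); sc=cv2.imread("pics/scene0.png")
for u in (420,450,480,510,540,558): print("top",u,[ (v,im[v,u].astype(int).sum()//3) for v in range(250,335,3)])
o1,a=ray("top",(410,318));_,b=ray("top",(560,269)); m=np.cross(a,b)
for uv in [(417,176),(405,90),(392,0)]:
    o,d=ray("scene",uv); 
    for k in (-4,0,4):
        o,d=ray("scene",(uv[0]+k,uv[1])); P=o+d*(m@(o1-o))/(m@d); print(uv,k,P,proj("top",P), "angle between",abs(m@d)/np.linalg.norm(m))
for z in (300,350,400,450,500,550): P=onz("top",(560,269),z); print(z,P,proj("scene",P))
```

```text
top 420 [(250, np.int64(188)), (253, np.int64(192)), (256, np.int64(189)), (259, np.int64(186)), (262, np.int64(191)), (265, np.int64(190)), (268, np.int64(189)), (271, np.int64(189)), (274, np.int64(190)), (277, np.int64(188)), (280, np.int64(189)), (283, np.int64(189)), (286, np.int64(189)), (289, np.int64(191)), (292, np.int64(190)), (295, np.int64(192)), (298, np.int64(189)), (301, np.int64(191)), (304, np.int64(153)), (307, np.int64(58)), (310, np.int64(48)), (313, np.int64(84)), (316, np.int64(132)), (319, np.int64(133)), (322, np.int64(135)), (325, np.int64(131)), (328, np.int64(129)), (331, np.int64(110)), (334, np.int64(109))]
top 450 [(250, np.int64(188)), (253, np.int64(192)), (256, np.int64(188)), (259, np.int64(192)), (262, np.int64(189)), (265, np.int64(190)), (268, np.int64(189)), (271, np.int64(190)), (274, np.int64(191)), (277, np.int64(189)), (280, np.int64(192)), (283, np.int64(190)), (286, np.int64(188)), (289, np.int64(188)), (292, np.int64(193)), (295, np.int64(67)), (298, np.int64(48)), (301, np.int64(44)), (304, np.int64(129)), (307, np.int64(132)), (310, np.i
[... 3018 characters left out ...]
] [494.7 290.3] angle between 0.06676642944593116
(405, 90) 0 [ 320.3 -129.5  293.7] [439.4 308.4] angle between 0.07414670727553925
(405, 90) 4 [298.6 -38.5 325.9] [390.  324.5] angle between 0.08149508525128485
(392, 0) -4 [ 405.6 -270.5  444.7] [575.7 263.9] angle between 0.0672060638416226
(392, 0) 0 [ 374.6 -161.5  463.9] [503.5 287.5] angle between 0.07426287616156249
(392, 0) 4 [349.  -71.7 479.7] [440.5 308. ] angle between 0.0812942056371337
300 [ 388.6 -331.5  300. ] [394.   58.6]
350 [ 392.  -302.8  350. ] [392.4  40.5]
400 [ 395.3 -274.2  400. ] [390.7  20.9]
450 [ 398.7 -245.6  450. ] [388.8  -0.5]
500 [ 402.1 -217.   500. ] [386.7 -23.9]
550 [ 405.5 -188.4  550. ] [384.4 -49.6]
```

>>> {"fn": "servo_tool", "kwargs": {"increments": [[0,-0.8,-1,0,0,0],[0,-0.8,-1,0,0,0],[0,-0.8,-1,0,0,0],[0,-0.8,-1,0,0,0],[0,-0.8,-1,0,0,0],[0,-0.8,-1,0,0,0]]}}

```text
t: 0.75
tool_pos: [178.3, -427.8, 437.8]
tcp_rot: [[0.923, 0.385, 0.005], [0.385, -0.923, -0.009], [0.001, 0.01, -1.0]]
contact_force: [1.3, -1.2, 0.3]
finger_gap: 85.6
grip_force: 0.0
```

>>> {"fn": "servo_tool", "kwargs": {"increments": [[0,0,-0.25,0,0.05,0],[0,0,-0.5,0,0.1,0],[0,0,-0.5,0,0.15,0],[0,0,-0.5,0,0.19,0],[0,0,-0.5,0,0.23,0],[0,0,-0.5,0,0.27,0],[0,0,-0.5,0,0.3,0],[0,0,-0.5,0,0.3,0]]}}

```text
t: 1.55
tool_pos: [177.0, -430.6, 528.1]
tcp_rot: [[0.543, 0.38, 0.749], [0.217, -0.925, 0.312], [0.811, -0.007, -0.584]]
contact_force: [-0.5, -0.5, -0.2]
finger_gap: 85.3
grip_force: 0.0
```

```bash
cat >> h.py <<'E'
def wray(uv,c):
    K=np.array(c["K"]);M=np.array(c["camera_from_world"]);R=M[:3,:3];t=M[:3,3]
    d=(np.array(uv,float)-K[:2,2])/K[0,0]; r=np.hypot(*d); v=np.array([*(d/r*np.sin(r)),np.cos(r)]); return -R.T@t,R.T@v
E
python3 - <<'E'
from h import *
import pickle
s=readout.observe(); print(s["q"],s["tool_pos"]); c=get_calibration("wrist"); w=capture("wrist"); pickle.dump(c,open("w1.pkl","wb")); cv2.imwrite("pics/w1.png",w[:,:,::-1])
E
```

```text
[ 88.80983428  11.26080195   9.33097233  73.99307729 -53.7893254
 117.34885917  14.21795897] [ 177.00985086 -430.57116916  528.11813664]
```

View pics/w1.png

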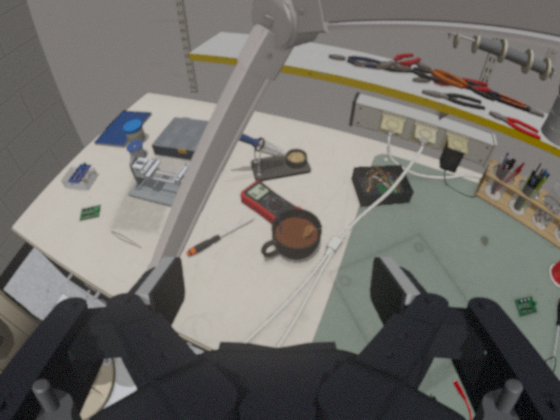

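The wrist view shows the boom from the bench at about (170,250) up to an elbow at (272,25). From there a thin second arm leaves at (330,22) to the right, along the shelf side.

Run:
```python
from h import *
import pickle
np.set_printoptions(precision=0,suppress=True)
c=pickle.load(open("w1.pkl","rb"))
o1,a=ray("top",(410,316));_,b=ray("top",(560,270)); m=np.cross(a,b)
for uv in [(176,245),(205,180),(235,110),(258,50),(272,18),(290,20)]:
    o,d=wray(uv,c); P=o+d*(m@(o1-o))/(m@d); print(uv,P,"r",np.hypot(P[0],P[1]),np.degrees(np.arctan2(P[1],P[0])),proj("scene",P),proj("top",P))
print(o)
for uv in [(330,22),(440,24),(556,35)]:
    o,d=wray(uv,c); print(uv,[o+d*k for k in (300,500,700)])
```

```text
(176, 245) [ 315. -179.  202.] r 362.5385403699139 -29.580864777397522 [406. 122.] [450. 304.]
(205, 180) [ 367. -238.  336.] r 437.15813313244325 -32.967785438461945 [396.  55.] [515. 284.]
(235, 110) [ 405. -279.  441.] r 491.78481961634844 -34.50244415270749 [389.   1.] [580. 264.]
(258, 50) [ 431. -302.  516.] r 526.2402492917894 -35.0031423035888 [383. -37.] [636. 247.]
(272, 18) [ 444. -314.  553.] r 544.2537077010655 -35.290582122363034 [381. -57.] [670. 236.]
(290, 20) [ 450. -334.  551.] r 560.1371344889277 -36.58106768158662 [380. -57.] [686. 231.]
[ 106. -461.  665.]
(330, 22) [array([ 385., -395.,  577.]), array([ 571., -351.,  517.]), array([ 757., -307.,  458.])]
(440, 24) [array([ 396., -488.,  594.]), array([ 590., -506.,  547.]), array([ 783., -524.,  500.])]
(556, 35) [array([ 378., -582.,  626.]), array([ 559., -662.,  600.]), array([ 740., -743.,  574.])]
```

```bash
cat >> h.py <<'E'
from scipy.spatial.transform import Rotation as Ro
def down(yaw,tilt=0):  # tool y at world yaw (deg), z down; tilt deg about tool x
    a=np.radians(yaw); y=np.array([np.cos(a),np.sin(a),0]); z=np.array([0,0,-1.]); R=np.column_stack([np.cross(y,z),y,z])
    return R@Ro.from_euler("x",tilt,degrees=True).as_matrix()
def inc(targets,p0=None,R0=None):
    s=readout.observe(); p=np.array(s["tool_pos"]) if p0 is None else np.array(p0); R=np.array(s["tcp_rot"]) if R0 is None else R0
    for P,T in targets:
        d=R.T@(np.array(P)-p)/200; r=Ro.from_matrix(R.T@T).as_rotvec()/np.pi
        print([*np.round(d,3).tolist(),*np.round(r,3).tolist()], "mm %.0f deg %.0f"%(np.linalg.norm(d)*200,np.linalg.norm(r)*180))
E
python3 - <<'E'
from h import *
inc([((250,-340,570),down(-67)),((330,-255,580),down(-67))])
inc([((390,-150,580),down(-70)),((425,-30,580),down(-72))],(330,-255,580),down(-67))
E
```

```text
[0.46, -0.279, 0.29, 0.0, -0.3, -0.003] mm 122 deg 54
[0.812, -0.519, 0.692, 0.0, -0.3, -0.003] mm 237 deg 54
[0.481, -0.366, 0.0, 0.0, 0.0, 0.017] mm 121 deg 3
[0.877, -0.85, 0.0, 0.0, 0.0, 0.028] mm 244 deg 5
```

>>> {"fn": "servo_tool", "kwargs": {"increments": [[0.07,-0.04,0.04,0,-0.05,0],[0.14,-0.08,0.08,0,-0.1,0],[0.21,-0.12,0.13,0,-0.15,0],[0.28,-0.17,0.18,0,-0.2,0],[0.36,-0.22,0.23,0,-0.25,0],[0.46,-0.28,0.29,0,-0.3,0],[0.46,-0.28,0.29,0,-0.3,0],[0.63,-0.4,0.49,0,-0.3,0],[0.81,-0.52,0.69,0,-0.3,0],[0.81,-0.52,0.69,0,-0.3,0],[0.81,-0.52,0.69,0,-0.3,0],[0.81,-0.52,0.69,0,-0.3,0]]}}

```text
t: 2.8
tool_pos: [331.0, -252.4, 570.4]
tcp_rot: [[0.921, 0.388, 0.015], [0.388, -0.921, -0.012], [0.01, 0.017, -1.0]]
contact_force: [0.6, 0.8, -0.5]
finger_gap: 85.4
grip_force: 0.0
```

>>> {"fn": "servo_tool", "kwargs": {"increments": [[0.24,-0.18,0,0,0,0],[0.48,-0.37,0,0,0,0.017],[0.48,-0.37,0,0,0,0.017],[0.68,-0.6,0,0,0,0.03],[0.88,-0.85,0,0,0,0.03],[0.88,-0.85,0,0,0,0.03],[0.88,-0.85,0,0,0,0.03]], "hand": -0.5}}

```text
t: 3.5
tool_pos: [427.6, -24.3, 568.8]
tcp_rot: [[0.952, 0.305, 0.017], [0.305, -0.952, -0.009], [0.013, 0.013, -1.0]]
contact_force: [-0.2, 0.0, -0.3]
finger_gap: 63.9
grip_force: 0.0
```

Run:
```python
from h import *
c=get_calibration("wrist"); M=np.array(c["camera_from_world"]); s=readout.observe(); R=np.array(s["tcp_rot"]); C=-M[:3,:3].T@M[:3,3]
print("cam in tool",R.T@(C-s["tool_pos"]), "cam z in tool",R.T@M[2,:3],s["tool_pos"])
inc([((440,90,480),down(-74)),((470,220,380),down(-78)),((500,300,330),down(-78))],s["tool_pos"],R)
```

```text
cam in tool [  65.51240998   -0.34136565 -143.42930785] cam z in tool [-2.59024034e-01  2.93484360e-04  9.65870832e-01] [427.64371579 -24.30496192 568.79294253]
[0.227, -0.531, 0.44, 0.004, -0.004, 0.01] mm 145 deg 2
[0.562, -1.111, 0.937, 0.004, -0.004, 0.032] mm 312 deg 6
[0.823, -1.45, 1.186, 0.004, -0.004, 0.032] mm 409 deg 6
```

>>> {"fn": "servo_tool", "kwargs": {"increments": [[0.15,-0.1,0.25,0,0,0],[0.3,-0.2,0.5,0,0,0],[0.45,-0.27,0.7,0,0,0],[0.62,-0.3,0.95,0,0,0],[0.62,-0.3,0.95,0,0,0]]}}

```text
t: 4.0
tool_pos: [531.0, 64.4, 376.7]
tcp_rot: [[0.955, 0.298, 0.014], [0.298, -0.955, -0.01], [0.011, 0.013, -1.0]]
contact_force: [0.0, -1.2, -0.4]
finger_gap: 64.2
grip_force: 0.0
```

>>> {"fn": "servo_tool", "kwargs": {"increments": [[0,0,0.25,0,0,0],[0,0,0.4,0,0,0],[0,0,0.4,0,0,0],[0,0,0.4,0,0,0]]}}

```text
t: 4.4
tool_pos: [531.8, 62.7, 300.2]
tcp_rot: [[0.955, 0.296, 0.015], [0.297, -0.955, -0.009], [0.012, 0.013, -1.0]]
contact_force: [-0.0, 0.6, 0.6]
finger_gap: 63.8
grip_force: 0.0
```

Run:
```python
from h import *
import pickle
s=readout.observe(); print(s["tool_pos"]); c=get_calibration("wrist"); w=capture("wrist"); pickle.dump(c,open("w2.pkl","wb")); cv2.imwrite("pics/w2.png",w[:,:,::-1])
# rectified top-down view on plane z=90: px 2.5/mm, x world up, y world left
M=np.array(c["camera_from_world"]);K=np.array(c["K"])
X0,X1,Y0,Y1,S=475,665,-60,200,3.0
V,U=np.mgrid[0:int((X1-X0)*S),0:int((Y1-Y0)*S)]
P=np.stack([X1-V/S,Y1-U/S,np.full(U.shape,90.)],-1); q=P@M[:3,:3].T+M[:3,3]
rr=np.hypot(q[...,0],q[...,1]); th=np.arctan2(rr,q[...,2]); k=K[0,0]*th/rr
r=cv2.remap(w[:,:,::-1],(q[...,0]*k+K[0,2]).astype(np.float32),(q[...,1]*k+K[1,2]).astype(np.float32),cv2.INTER_CUBIC)
cv2.imwrite("pics/w2r.png",r); print(r.shape)
```

```text
[531.75714565  62.68097905 300.19749172]
(570, 780, 3)
```

View pics/w2r.png

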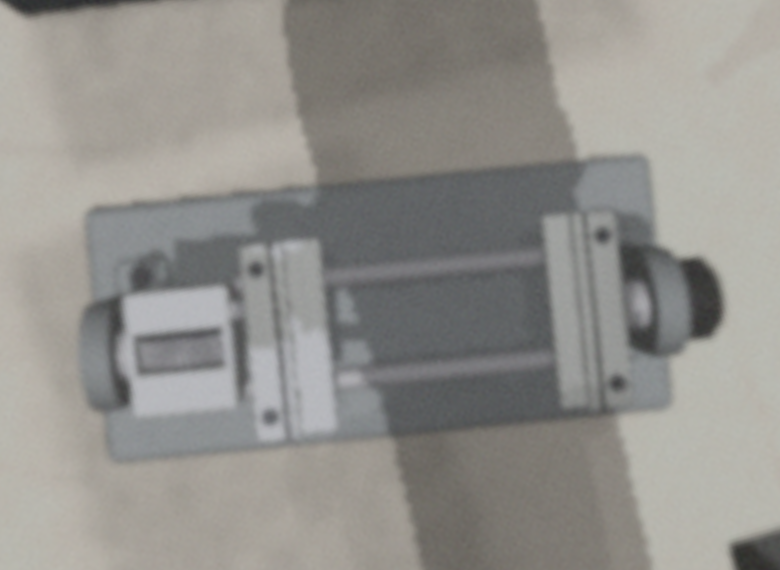

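The rectified view (3 px/mm at z=90) shows the fixed jaw on the right with its ledge edge from (545,215) to (562,408). The sliding jaw's ledge edge runs from (320,240) to (337,430), and the wheel slot is at (180,352). That puts the seat near (557.6, 51.3), the axle at 95.6° and the wheel top near (549.3, 138). Next is a closer look at the board.

>>> {"fn": "servo_tool", "kwargs": {"increments": [[0.1,-0.25,0,0,0,0],[0.17,-0.5,0,0,0,0],[0.2,-0.75,0,0,0,0.01],[0.22,-1,0,0,0,0.028],[0.22,-1,0,0,0,0.028]]}}

```text
t: 4.95
tool_pos: [511.4, 275.2, 299.4]
tcp_rot: [[0.976, 0.219, 0.016], [0.219, -0.976, -0.002], [0.015, 0.006, -1.0]]
contact_force: [0.8, -0.8, 0.5]
finger_gap: 64.0
grip_force: 0.0
```

Run:
```python
from h import *
inc([((500,385,230),down(-78))])
```

```text
[0.06, -0.55, 0.345, 0.002, -0.005, 0.004] mm 130 deg 1
```

>>> {"fn": "servo_tool", "kwargs": {"increments": [[0.02,-0.2,0.13,0,-0.002,0],[0.04,-0.4,0.25,0,-0.005,0],[0.06,-0.55,0.35,0,-0.005,0],[0.06,-0.55,0.35,0,-0.005,0],[0.06,-0.55,0.35,0,-0.005,0]]}}

```text
t: 5.45
tool_pos: [504.0, 377.3, 227.0]
tcp_rot: [[0.977, 0.212, -0.0], [0.212, -0.977, -0.01], [-0.003, 0.01, -1.0]]
contact_force: [-0.5, -0.6, 0.4]
finger_gap: 63.9
grip_force: 0.0
```

```bash
cat >> h.py <<'E'
def rectify(w,c,z,X0,X1,Y0,Y1,S):
    M=np.array(c["camera_from_world"]);K=np.array(c["K"])
    V,U=np.mgrid[0:int((X1-X0)*S),0:int((Y1-Y0)*S)]
    P=np.stack([X1-V/S,Y1-U/S,np.full(U.shape,float(z))],-1); q=P@M[:3,:3].T+M[:3,3]
    rr=np.hypot(q[...,0],q[...,1]); k=K[0,0]*np.arctan2(rr,q[...,2])/rr
    return cv2.remap(w,(q[...,0]*k+K[0,2]).astype(np.float32),(q[...,1]*k+K[1,2]).astype(np.float32),cv2.INTER_CUBIC)
E
python3 - <<'E'
from h import *
import pickle
s=readout.observe(); print(s["tool_pos"],np.array(s["tcp_rot"]).round(3).tolist()); c=get_calibration("wrist"); w=capture("wrist")[:,:,::-1].copy(); pickle.dump(c,open("w3.pkl","wb")); cv2.imwrite("pics/w3.png",w)
S=4; X1,Y1=560,475
r=rectify(w,c,39.6,420,560,335,475,S); cv2.imwrite("pics/w3r.png",r)
hsv=cv2.cvtColor(r,cv2.COLOR_BGR2HSV); m=cv2.inRange(hsv,(105,130,40),(130,255,255))
m=cv2.morphologyEx(m,cv2.MORPH_CLOSE,np.ones((25,25))); m=cv2.morphologyEx(m,cv2.MORPH_OPEN,np.ones((15,15)))
k=max(cv2.findContours(m,0,1)[0],key=cv2.contourArea); (cx,cy),(a,b),ang=cv2.minAreaRect(k); bp=cv2.boxPoints(((cx,cy),(a,b),ang))
print("board",X1-cy/S,Y1-cx/S,a/S,b/S,ang, [(round(X1-v/S,1),round(Y1-u/S,1)) for u,v in bp])
cv2.polylines(r,[bp.astype(int)],True,(0,255,255),1); cv2.imwrite("pics/w3b.png",np.hstack([r, np.zeros((r.shape[0],0,3),np.uint8)]))
E
```

```text
[503.99841064 377.30302839 227.02049644] [[0.977, 0.212, -0.0], [0.212, -0.977, -0.01], [-0.003, 0.01, -1.0]]
board 510.17377853393555 398.6934127807617 29.60744857788086 49.23295593261719 77.30733489990234 [(np.float32(519.2), np.float32(426.0)), (np.float32(530.0), np.float32(377.9)), (np.float32(501.1), np.float32(371.4)), (np.float32(490.3), np.float32(419.5))]
```

View pics/w3b.png

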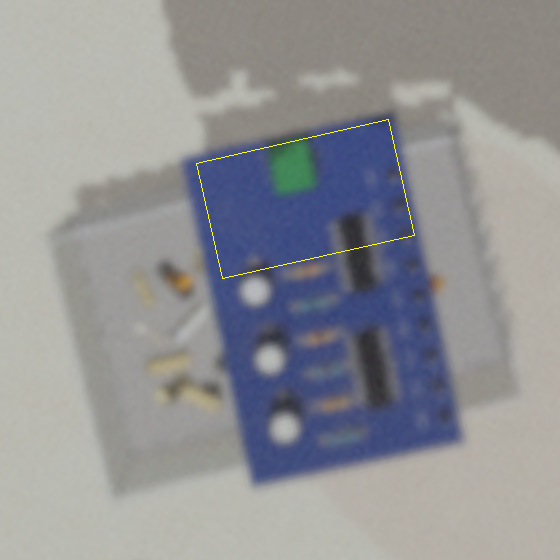

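The board's corners are at about (185,160), (395,113), (462,438) and (253,485), so its centre is near (485,394) and its long axis at 12°. It sits off-centre towards the box's right (-y) wall, so I check the finger room there.

Run:
```python
from h import *
import pickle
np.set_printoptions(precision=1,suppress=True)
f=lambda u,v:(u/2.8+190,v/2.8+160)
a=np.radians(12.1); ex=np.array([np.cos(a),np.sin(a),0]); ey=np.array([-np.sin(a),np.cos(a),0]); o=np.array([485.25,394.1,0])
q=lambda P:np.array([(P-o)@ex,(P-o)@ey])
for n,p,z in (("rimfarL",(75,402),36),("rimfarR",(180,415),36),("bFL",(52,418),39.6),("bFR",(180,432),39.6),("bNL",(20,482),39.6),("bNR",(165,497),39.6)): print(n,q(onz("scene",f(*p),z)))
c=pickle.load(open("w3.pkl","rb")); w=cv2.imread("pics/w3.png")
# rectify in board frame: rows=-ex, cols=-ey ; 4px/mm at z=39.6 and profile
M=np.array(c["camera_from_world"]);K=np.array(c["K"]); S=4
def rect(z):
    V,U=np.mgrid[0:480,0:640]; P=o+ex*((240-V)/S)[...,None]+ey*((320-U)/S)[...,None]; P[...,2]=z
    k=P@M[:3,:3].T+M[:3,3]; r=np.hypot(k[...,0],k[...,1]); g=K[0,0]*np.arctan2(r,k[...,2])/r
    return cv2.remap(w,(k[...,0]*g+K[0,2]).astype(np.float32),(k[...,1]*g+K[1,2]).astype(np.float32),cv2.INTER_CUBIC)
r=rect(39.6); d=r[...,0].astype(float)-r[...,2]
pr=d[120:360].mean(0); g=np.abs(np.gradient(cv2.GaussianBlur(pr[None],(0,0),2)[0]))
print("cols ey of blue edges",[(80-u/4,round(g[u],1)) for u in range(3,637) if g[u]>2 and g[u]==g[u-3:u+4].max()])
pr=d[:,250:390].mean(1); g=np.abs(np.gradient(cv2.GaussianBlur(pr[None],(0,0),2)[0]))
print("rows ex",[(60-v/4,round(g[v],1)) for v in range(3,477) if g[v]>2 and g[v]==g[v-3:v+4].max()])
r=rect(36); G=cv2.cvtColor(r,6).astype(float)
for ro in ((200,240),(240,280),(280,320),(320,350)):
    pr=G[ro[0]:ro[1]].mean(0); g=np.gradient(cv2.GaussianBlur(pr[None],(0,0),1.5)[0])
    print(ro,[(80-u/4,round(g[u],1)) for u in range(3,637) if abs(g[u])>.7 and abs(g[u])==np.abs(g[u-3:u+4]).max() and (u<200 or u>425)])
```

```text
rimfarL [ 29.6 -40. ]
rimfarR [-38.7 -41.2]
bFL [ 38.  -20.4]
bFR [-43.3 -23.5]
bNL [39.8 33.5]
bNR [-47.2  28.7]
cols ey of blue edges [(27.0, np.float64(5.8)), (-26.75, np.float64(4.8))]
rows ex [(42.0, np.float64(5.2)), (9.75, np.float64(2.7)), (6.25, np.float64(2.7)), (-7.5, np.float64(2.8)), (-24.25, np.float64(2.1)), (-28.0, np.float64(3.1)), (-41.5, np.float64(5.6))]
(200, 240) [(64.0, np.float64(-2.9)), (56.25, np.float64(0.8)), (36.75, np.float64(-1.4)), (32.0, np.float64(1.9)), (-26.75, np.float64(6.0)), (-39.5, np.float64(-1.4)), (-42.5, np.float64(2.1)), (-75.0, np.float64(-1.2)), (-77.0, np.float64(-1.3)), (-79.0, np.float64(-1.3))]
(240, 280) [(64.0, np.float64(-3.0)), (56.0, np.float64(0.7)), (38.25, np.float64(1.0)), (-27.25, np.float64(5.1)), (-39.75, np.float64(-1.2)), (-43.25, np.float64(1.7)), (-44.25, np.float64(1.7))]
(280, 320) [(63.75, np.float64(-3.0)), (44.0, np.float64(-2.6)), (40.75, np.float64(1.3)), (34.25, np.float64(-1.7)), (-27.0, np.float64(6.2)), (-40.25, np.float64(-1.2)), (-44.25, np.float64(2.2))]
(320, 350) [(63.5, np.float64(-3.1)), (55.25, np.float64(0.8)), (32.75, np.float64(-0.7)), (-27.25, np.float64(5.4)), (-40.5, np.float64(-1.1)), (-43.25, np.float64(2.7))]
```

The right wall leaves about 15 mm beside the board edge, enough for a fingertip of roughly 9 mm. I narrow the gap and go down in steps.

Run:
```python
from h import *
s=readout.observe(); print(s["tool_pos"])
inc([((484.1,394.9,60),down(-77.9)),((484.1,394.9,34),down(-77.9))])
```

```text
[504.82584098 376.26591144 227.63474889]
[-0.081, -0.121, 0.837, 0.003, 0.0, 0.0] mm 170 deg 1
[-0.08, -0.122, 0.967, 0.003, 0.0, 0.0] mm 196 deg 1
```

>>> {"fn": "servo_tool", "kwargs": {"increments": [[-0.04,-0.06,0.2,0.003,0,0],[-0.08,-0.12,0.4,0.003,0,0],[-0.08,-0.12,0.6,0.003,0,0],[-0.08,-0.12,0.75,0.003,0,0],[-0.08,-0.12,0.82,0.003,0,0],[-0.08,-0.12,0.82,0.003,0,0],[-0.08,-0.12,0.82,0.003,0,0]], "hand": -0.43, "force": 30}}

```text
t: 6.2
tool_pos: [483.9, 394.9, 63.5]
tcp_rot: [[0.978, 0.21, -0.002], [0.21, -0.978, -0.0], [-0.002, -0.0, -1.0]]
contact_force: [-0.4, 0.2, 1.0]
finger_gap: 61.0
grip_force: 0.0
```

Run:
```python
from h import *
s=readout.observe(); print(s["tool_pos"],s["contact_force"],s["finger_gap"])
inc([((484.1,394.9,32),down(-77.9)),((484.1,394.9,20),down(-77.9))])
c=get_calibration("wrist"); cv2.imwrite("pics/w4.png",capture("wrist")[:,:,::-1])
```

```text
[483.88235998 394.89267497  63.45142165] [-0.35662448  0.15223126  1.02011055] 60.96994321572739
[0.001, 0.0, 0.157, -0.0, 0.001, 0.0] mm 31 deg 0
[0.001, 0.0, 0.217, -0.0, 0.001, 0.0] mm 43 deg 0
```

View pics/w4.png

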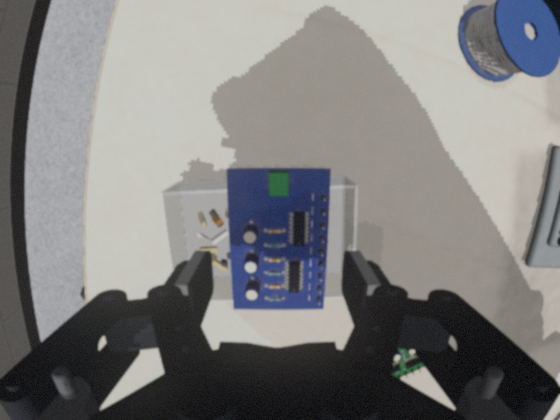

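The board edges (231 and 327) lie between the fingertips (212 and 343), and the right tip's outer side clears the box wall. I go down and close.

>>> {"fn": "servo_tool", "kwargs": {"increments": [[0,0,0.06,0,0,0],[0,0,0.12,0,0,0],[0,0,0.16,0,0,0],[0,0,0.16,0,0,0]]}}

```text
t: 6.65
tool_pos: [481.0, 393.6, 27.0]
tcp_rot: [[0.977, 0.211, -0.007], [0.211, -0.977, -0.004], [-0.008, 0.002, -1.0]]
contact_force: [0.1, -1.0, -0.8]
finger_gap: 61.0
grip_force: 0.0
```

>>> {"fn": "servo_tool", "kwargs": {"increments": [[0,0,0.03,0,0,0],[0,0,0.06,0,0,0],[0,0,0.06,0,0,0]]}}

```text
t: 6.95
tool_pos: [481.6, 395.1, 16.5]
tcp_rot: [[0.977, 0.212, -0.005], [0.212, -0.977, -0.001], [-0.005, 0.0, -1.0]]
contact_force: [-0.1, 2.1, -0.8]
finger_gap: 61.2
grip_force: 1.0
```

>>> {"fn": "servo_tool", "kwargs": {"increments": [[0,0,0,0,0,0],[0,0,0,0,0,0],[0,0,0,0,0,0]], "hand": -0.2, "force": 30}}

```text
t: 7.25
tool_pos: [482.2, 394.2, 17.1]
tcp_rot: [[0.978, 0.211, -0.005], [0.211, -0.978, -0.002], [-0.005, 0.001, -1.0]]
contact_force: [-0.5, 0.4, 0.2]
finger_gap: 53.5
grip_force: 31.6
```

>>> {"fn": "servo_tool", "kwargs": {"increments": [[0,0,-0.05,0,0,0],[0,0,-0.15,0,0,0],[0,0,-0.35,0,0,0],[0,0,-0.6,0,0,0],[0,0,-0.85,0,0,0],[0,0,-0.95,0,0,0],[0,0,-0.95,0,0,0]]}}

```text
t: 7.95
tool_pos: [484.3, 396.3, 212.7]
tcp_rot: [[0.978, 0.211, 0.002], [0.211, -0.978, 0.003], [0.003, -0.003, -1.0]]
contact_force: [0.9, 0.5, -0.8]
finger_gap: 53.0
grip_force: 31.8
```

```bash
cat > held.py <<'E'
from h import *
s=readout.observe(); R=np.array(s["tcp_rot"]); p=np.array(s["tool_pos"]); print(p,s["finger_gap"],s["grip_force"])
c=get_calibration("wrist"); w=capture("wrist")[:,:,::-1].copy(); cv2.imwrite("pics/held.png",w)
M=np.array(c["camera_from_world"]);K=np.array(c["K"]); S=4
V,U=np.mgrid[0:480,0:400]; P=np.stack([(240-V)/S,(U-200)/S,np.full(U.shape,-22.5)],-1)@R.T+p
k=P@M[:3,:3].T+M[:3,3]; r=np.hypot(k[...,0],k[...,1]); g=K[0,0]*np.arctan2(r,k[...,2])/r
I=cv2.remap(w,(k[...,0]*g+K[0,2]).astype(np.float32),(k[...,1]*g+K[1,2]).astype(np.float32),cv2.INTER_CUBIC); cv2.imwrite("pics/heldr.png",I)
d=I[...,0].astype(float)-I[...,2]
for a,b in ((120,160),(160,240),(240,280)):
    g=np.gradient(cv2.GaussianBlur(d[:,a:b].mean(1)[None],(0,0),2)[0]); print("x edges",[(60-v/4,round(g[v],1)) for v in range(3,477) if abs(g[v])>2 and abs(g[v])==abs(g[v-3:v+4]).max()])
g=np.gradient(cv2.GaussianBlur(d[80:150].mean(0)[None],(0,0),2)[0]); print("y edges",[(u/4-50,round(g[u],1)) for u in range(3,397) if abs(g[u])>2 and abs(g[u])==abs(g[u-3:u+4]).max()])
E
python3 held.py; python3 -c "
from h import *
inc([((520,270,220),down(-40)),((550,165,210),down(-10)),((556,55,200),down(5.6))])"
```

```text
[484.30950217 396.30448823 212.74218625] 52.95366633181463 31.7702454328537
x edges [(45.25, np.float64(8.5)), (17.5, np.float64(-2.2)), (9.25, np.float64(-2.2)), (2.75, np.float64(4.6)), (0.5, np.float64(-2.6)), (-9.25, np.float64(-2.8)), (-15.5, np.float64(4.0)), (-27.75, np.float64(-2.9))]
x edges [(45.5, np.float64(9.2)), (29.75, np.float64(3.2)), (12.5, np.float64(-6.1)), (10.0, np.float64(6.6)), (4.5, np.float64(-2.2)), (2.0, np.float64(3.6)), (-4.5, np.float64(-6.3)), (-7.25, np.float64(4.7)), (-12.25, np.float64(-2.2)), (-15.5, np.float64(3.5)), (-21.5, np.float64(-6.2)), (-24.25, np.float64(7.9)), (-29.25, np.float64(-4.0)), (-32.5, np.float64(-3.0))]
x edges [(45.25, np.float64(9.5)), (22.25, np.float64(-3.5)), (2.25, np.float64(2.2)), (-6.25, np.float64(-2.7)), (-25.25, np.float64(3.0)), (-30.5, np.float64(-8.1))]
y edges [(-27.0, np.float64(8.3)), (-5.75, np.float64(-2.8)), (5.25, np.float64(2.7)), (17.0, np.float64(-2.6)), (18.5, np.float64(2.1)), (26.5, np.float64(-9.0))]
[0.046, 0.651, -0.052, -0.0, 0.0, -0.21] mm 131 deg 38
[0.082, 1.196, -0.002, -0.0, 0.0, -0.377] mm 240 deg 68
[-0.005, 1.74, 0.047, -0.0, 0.0, -0.464] mm 348 deg 83
```

>>> {"fn": "servo_tool", "kwargs": {"increments": [[0.01,0.1,0,0,0,-0.04],[0.02,0.25,0,0,0,-0.085],[0.03,0.4,0,0,0,-0.13],[0.045,0.55,0,0,0,-0.175],[0.055,0.7,0,0,0,-0.22],[0.065,0.85,0,0,0,-0.265],[0.075,1,0,0,0,-0.31],[0.075,1,0,0,0,-0.35],[0.075,1,0,0,0,-0.37]]}}

```text
t: 8.9
tool_pos: [539.5, 200.2, 205.5]
tcp_rot: [[0.193, 0.981, -0.007], [0.981, -0.193, -0.003], [-0.005, -0.007, -1.0]]
contact_force: [-1.4, 1.6, -0.4]
finger_gap: 54.0
grip_force: 31.8
```

```bash
python3 -c "
from h import *
inc([((557.7,49.9,200),down(5.6)),((557.7,49.9,130),down(5.6))])"
```

```text
[-0.72, 0.234, 0.03, -0.002, 0.001, -0.093] mm 152 deg 17
[-0.718, 0.237, 0.38, -0.002, 0.001, -0.093] mm 169 deg 17
```

>>> {"fn": "servo_tool", "kwargs": {"increments": [[-0.2,0.06,0.01,0,0,-0.03],[-0.4,0.13,0.03,0,0,-0.06],[-0.6,0.2,0.03,0,0,-0.093],[-0.72,0.234,0.13,0,0,-0.093],[-0.72,0.234,0.25,0,0,-0.093],[-0.72,0.234,0.35,0,0,-0.093],[-0.72,0.234,0.35,0,0,-0.093],[-0.72,0.234,0.35,0,0,-0.093]]}}

```text
t: 9.7
tool_pos: [556.6, 52.0, 136.9]
tcp_rot: [[-0.096, 0.995, -0.007], [0.995, 0.096, -0.002], [-0.001, -0.007, -1.0]]
contact_force: [-0.1, 0.3, 0.4]
finger_gap: 53.6
grip_force: 31.8
```

```bash
python3 held.py; python3 -c "
from h import *
inc([((557.7,49.9,90),down(5.6)),((557.7,49.9,69),down(5.6))])"
```

```text
[556.57405533  52.04398582 136.85949443] 53.577132575771785 31.810230016708374
x edges [(45.5, np.float64(11.7)), (21.0, np.float64(-2.2)), (17.75, np.float64(-2.3)), (9.5, np.float64(-2.8)), (3.0, np.float64(4.8)), (0.75, np.float64(-2.8)), (-9.0, np.float64(-3.0)), (-15.25, np.float64(3.2)), (-27.5, np.float64(-2.7))]
x edges [(45.75, np.float64(8.8)), (30.0, np.float64(3.7)), (22.5, np.float64(-2.0)), (12.5, np.float64(-6.2)), (10.25, np.float64(6.7)), (4.75, np.float64(-2.3)), (2.25, np.float64(3.6)), (-4.25, np.float64(-6.2)), (-7.0, np.float64(4.8)), (-12.0, np.float64(-2.5)), (-15.0, np.float64(2.5)), (-21.25, np.float64(-4.7)), (-24.0, np.float64(6.1)), (-29.0, np.float64(-2.7)), (-32.25, np.float64(-2.1))]
x edges [(45.5, np.float64(12.3)), (32.75, np.float64(-3.3)), (22.5, np.float64(-4.0)), (5.0, np.float64(2.0)), (2.5, np.float64(2.4)), (-6.0, np.float64(-3.0)), (-25.25, np.float64(2.2)), (-30.25, np.float64(-5.5))]
y edges [(-26.75, np.float64(13.2)), (-5.25, np.float64(-4.0)), (5.75, np.float64(2.4)), (17.5, np.float64(-3.2)), (19.0, np.float64(2.6)), (27.0, np.float64(-10.9))]
[-0.012, 0.002, 0.239, -0.002, 0.0, -0.0] mm 48 deg 0
[-0.012, 0.002, 0.344, -0.002, 0.0, -0.0] mm 69 deg 0
```

>>> {"fn": "servo_tool", "kwargs": {"increments": [[-0.006,0,0.08,0,0,0],[-0.012,0,0.16,0,0,0],[-0.012,0,0.24,0,0,0],[-0.012,0,0.27,0,0,0],[-0.012,0,0.27,0,0,0]]}}

```text
t: 10.25
tool_pos: [557.2, 49.7, 83.5]
tcp_rot: [[-0.097, 0.995, -0.005], [0.995, 0.097, -0.002], [-0.001, -0.005, -1.0]]
contact_force: [-0.2, -0.5, 0.1]
finger_gap: 53.5
grip_force: 31.8
```

Run:
```python
from h import *
s=readout.observe(); R=np.array(s["tcp_rot"]); p=np.array(s["tool_pos"]); print(p,s["contact_force"])
inc([((557.7,49.9,74),down(5.6)),((557.7,49.9,68.5),down(5.6))])
# jaw check: rectify holder plane z=98 with current wrist camera
c=get_calibration("wrist"); w=capture("wrist")[:,:,::-1].copy()
a=rectify(w,c,90,475,665,-60,200,3.0); cv2.imwrite("pics/seat0.png",a)
```

```text
[557.23090271  49.73775482  83.54365242] [-0.24459193 -0.5311738   0.14726903]
[0.001, 0.003, 0.048, -0.002, 0.0, -0.0] mm 10 deg 0
[0.001, 0.003, 0.075, -0.002, 0.0, -0.0] mm 15 deg 0
```

>>> {"fn": "servo_tool", "kwargs": {"increments": [[0,0,0.015,0,0,0],[0,0,0.03,0,0,0],[0,0,0.045,0,0,0],[0,0,0.045,0,0,0]]}}

```text
t: 10.7
tool_pos: [557.0, 49.4, 74.0]
tcp_rot: [[-0.096, 0.995, -0.005], [0.995, 0.096, -0.002], [-0.002, -0.005, -1.0]]
contact_force: [-0.2, -0.5, -0.6]
finger_gap: 53.9
grip_force: 31.8
```

>>> {"fn": "servo_tool", "kwargs": {"increments": [[0,0,0.008,0,0,0],[0,0,0.015,0,0,0],[0,0,0.022,0,0,0],[0,0,0.022,0,0,0]]}}

```text
t: 11.1
tool_pos: [557.2, 49.5, 70.1]
tcp_rot: [[-0.096, 0.995, -0.005], [0.995, 0.096, -0.002], [-0.002, -0.005, -1.0]]
contact_force: [-0.5, -0.6, 0.6]
finger_gap: 53.5
grip_force: 31.9
```

>>> {"fn": "servo_tool", "kwargs": {"increments": [[0,0,0.005,0,0,0],[0,0,0.01,0,0,0],[0,0,0.01,0,0,0]]}}

```text
t: 11.4
tool_pos: [557.4, 49.5, 69.8]
tcp_rot: [[-0.096, 0.995, -0.004], [0.995, 0.096, -0.003], [-0.002, -0.004, -1.0]]
contact_force: [-7.7, -1.3, 17.3]
finger_gap: 53.4
grip_force: 32.7
```

>>> {"fn": "servo_tool", "kwargs": {"increments": [[0,0,-0.007,0,0,0],[0,0,-0.007,0,0,0],[0,0,-0.007,0,0,0]], "hand": -0.45}}

```text
t: 11.7
tool_pos: [557.2, 49.4, 69.2]
tcp_rot: [[-0.096, 0.995, -0.005], [0.995, 0.096, -0.002], [-0.001, -0.005, -1.0]]
contact_force: [0.3, -0.2, 1.2]
finger_gap: 62.1
grip_force: 0.0
```

>>> {"fn": "servo_tool", "kwargs": {"increments": [[0,0,-0.1,0,0,0],[0,0,-0.3,0,0,0],[0,0,-0.5,0,0,0],[0,0,-0.7,0,0,0],[0,0,-0.7,0,0,0],[0,0,-0.7,0,0,0]]}}

```text
t: 12.3
tool_pos: [558.4, 49.8, 210.1]
tcp_rot: [[-0.096, 0.995, -0.003], [0.995, 0.096, -0.002], [-0.002, -0.003, -1.0]]
contact_force: [-0.5, 0.1, -0.9]
finger_gap: 61.9
grip_force: 0.0
```

Run:
```python
from h import *
import pickle
s=readout.observe(); print(s["tool_pos"])
c=get_calibration("wrist"); w=capture("wrist")[:,:,::-1].copy(); cv2.imwrite("pics/w5.png",w); pickle.dump(c,open("w5.pkl","wb"))
print(c["camera_from_world"][2])
# board-frame rectification at z=91 ; cols along -axis, rows across
def hold(w,c,z,S=4):
    M=np.array(c["camera_from_world"]);K=np.array(c["K"]); a=np.radians(95.6); ay=np.array([np.cos(a),np.sin(a),0]); ax=np.array([np.sin(a),-np.cos(a),0]); o=np.array([557.6,51.3,0])
    V,U=np.mgrid[0:320,0:700]; P=o+ax*((160-V)/S)[...,None]+ay*((480-U)/S)[...,None]; P[...,2]=z
    k=P@M[:3,:3].T+M[:3,3]; r=np.hypot(k[...,0],k[...,1]); g=K[0,0]*np.arctan2(r,k[...,2])/r
    return cv2.remap(w,(k[...,0]*g+K[0,2]).astype(np.float32),(k[...,1]*g+K[1,2]).astype(np.float32),cv2.INTER_CUBIC)
I=hold(w,c,91); cv2.imwrite("pics/w5r.png",I); d=I[...,0].astype(float)-I[...,2]
for a,b in ((80,120),(130,190),(200,240)):
    g=np.gradient(cv2.GaussianBlur(d[a:b].mean(0)[None],(0,0),2)[0]); print("y blue edges",[(120-u/4,round(g[u],1)) for u in range(3,697) if abs(g[u])>3 and abs(g[u])==abs(g[u-3:u+4]).max() and abs(120-u/4)>35])
for a,b in ((330,360),(420,470),(550,600)):
    g=np.gradient(cv2.GaussianBlur(d[:,a:b].mean(1)[None],(0,0),2)[0]); print("x blue edges",[(40-u/4,round(g[u],1)) for u in range(3,317) if abs(g[u])>3 and abs(g[u])==abs(g[u-3:u+4]).max() and abs(40-u/4)>22])
w2=cv2.imread("pics/w2.png"); J=hold(w2,pickle.load(open("w2.pkl","rb")),91)
cv2.imwrite("pics/cmp.png",np.vstack([J[:,:680],I[:,:680]])[:600])
```

```text
[558.37672301  49.8428003  210.11902872]
[ 2.13038757e-02 -2.59276954e-01 -9.65568022e-01  3.59393933e+02]
y blue edges [(43.0, np.float64(7.6)), (-40.5, np.float64(-4.8))]
y blue edges [(43.25, np.float64(3.4)), (-40.5, np.float64(-4.0))]
y blue edges [(43.0, np.float64(7.7)), (-40.5, np.float64(-4.0))]
x blue edges [(26.75, np.float64(7.2)), (-27.5, np.float64(-6.8))]
x blue edges [(26.75, np.float64(3.8)), (-27.75, np.float64(-5.9))]
x blue edges [(26.5, np.float64(3.5)), (-27.75, np.float64(-3.8))]
```

View pics/w5r.png

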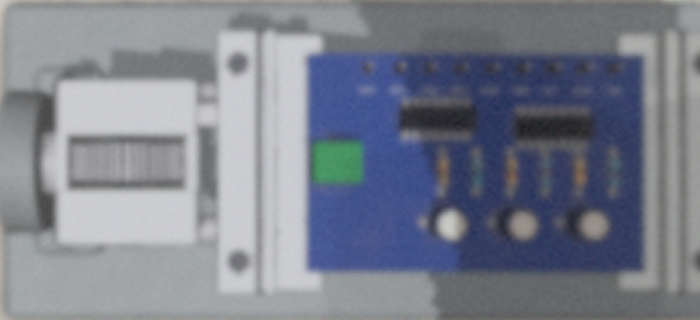

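The picture shows the board lying square on both ledges between the lips (ends at u=308 and 643), with the wheel at (127,162). I now go over to the wheel with the fingers shut.

```bash
python3 -c "
from h import *
inc([((547.9,144.9,190),down(5.6)),((547.9,144.9,115),down(5.6))])"
```

```text
[0.479, -0.002, 0.093, -0.002, 0.001, -0.001] mm 98 deg 0
[0.48, -0.0, 0.468, -0.002, 0.001, -0.001] mm 134 deg 0
```

>>> {"fn": "servo_tool", "kwargs": {"increments": [[0.2,0,0,0,0,0],[0.4,0,0.05,0,0,0],[0.48,0,0.15,0,0,0],[0.48,0,0.3,0,0,0],[0.48,0,0.4,0,0,0],[0.48,0,0.46,0,0,0],[0.48,0,0.46,0,0,0],[0.48,0,0.46,0,0,0]], "hand": 1}}

```text
t: 13.15
tool_pos: [548.3, 145.1, 117.4]
tcp_rot: [[-0.096, 0.995, -0.005], [0.995, 0.096, -0.002], [-0.001, -0.005, -1.0]]
contact_force: [-0.8, -1.0, 0.3]
finger_gap: -0.1
grip_force: 0.0
```

```bash
python3 -c "
from h import *
s=readout.observe(); print(s['tool_pos'],s['finger_gap'],s['contact_force'])
inc([((547.9,144.9,105),down(5.6))])"
```

```text
[548.25349758 145.12505047 117.35872019] -0.06902205876237247 [-0.82881125 -0.9913263   0.34286767]
[-0.001, -0.002, 0.062, -0.002, 0.0, -0.001] mm 12 deg 0
```

>>> {"fn": "servo_tool", "kwargs": {"increments": [[0,0,0.025,0,0,0],[0,0,0.045,0,0,0],[0,0,0.055,0,0,0],[0,0,0.06,0,0,0],[0,0,0.06,0,0,0]]}}

```text
t: 13.65
tool_pos: [548.2, 145.1, 105.3]
tcp_rot: [[-0.096, 0.995, -0.005], [0.995, 0.096, -0.002], [-0.002, -0.005, -1.0]]
contact_force: [-0.1, 0.3, 0.4]
finger_gap: -0.1
grip_force: 0.0
```

>>> {"fn": "servo_tool", "kwargs": {"increments": [[0,0,0.003,0,0,0],[0,0,0.006,0,0,0],[0,0,0.006,0,0,0]]}}

```text
t: 13.95
tool_pos: [548.4, 145.2, 104.9]
tcp_rot: [[-0.096, 0.995, -0.004], [0.995, 0.096, -0.002], [-0.002, -0.004, -1.0]]
contact_force: [-2.5, -0.4, 5.9]
finger_gap: 0.1
grip_force: 3.1
```

>>> {"fn": "servo_tool", "kwargs": {"increments": [[0,0,0.002,0,0,0],[-0.012,0,0.002,0,0,0],[-0.026,0,0.002,0,0,0],[-0.04,0,0.002,0,0,0],[-0.054,0,0.002,0,0,0],[-0.068,0,0.002,0,0,0],[-0.08,0,0.002,0,0,0]]}}

```text
t: 14.65
tool_pos: [549.8, 130.9, 104.9]
tcp_rot: [[-0.098, 0.995, -0.003], [0.995, 0.098, -0.0], [0.0, -0.003, -1.0]]
contact_force: [-2.4, 2.8, 6.8]
finger_gap: -0.1
grip_force: 3.5
```

>>> {"fn": "servo_tool", "kwargs": {"increments": [[0,0,-0.03,0,0,0],[0.04,0,-0.03,0,0,0],[0.08,0,-0.03,0,0,0],[0.08,0,-0.03,0,0,0],[0.08,0,-0.01,0,0,0],[0.08,0,0.001,0,0,0],[0.08,0,0.001,0,0,0],[0.068,0,0.001,0,0,0],[0.054,0,0.001,0,0,0],[0.04,0,0.001,0,0,0],[0.026,0,0.001,0,0,0],[0.012,0,0.001,0,0,0],[0,0,0.001,0,0,0]]}}

```text
t: 15.95
tool_pos: [549.8, 130.6, 104.8]
tcp_rot: [[-0.097, 0.995, -0.003], [0.995, 0.097, -0.0], [-0.0, -0.003, -1.0]]
contact_force: [-3.1, 2.7, 10.8]
finger_gap: 0.1
grip_force: 5.6
```

```bash
python3 -c "
from h import *
import numpy as np
w=capture('wrist')[:,:,::-1].copy(); cv2.imwrite('pics/wa.png',w); s=readout.observe(); print(s['contact_force'],s['torque'])"
```

```text
[-4.40633381  1.25760782 11.64325961] [0.43564327 0.98994282 0.02465759]
```

>>> {"fn": "servo_tool", "kwargs": {"increments": [[0,0,-0.03,0,0,0],[0.04,-0.003,-0.03,0,0,0],[0.08,-0.003,-0.03,0,0,0],[0.08,-0.003,-0.03,0,0,0],[0.08,-0.003,-0.01,0,0,0],[0.08,-0.003,0,0,0,0],[0.08,-0.003,0,0,0,0],[0.068,-0.003,0,0,0,0],[0.054,-0.003,0,0,0,0],[0.04,-0.003,0,0,0,0],[0.026,-0.003,0,0,0,0],[0.012,-0.003,0,0,0,0],[0,-0.003,0,0,0,0]]}}

```text
t: 17.3
tool_pos: [549.2, 130.6, 104.8]
tcp_rot: [[-0.097, 0.995, -0.003], [0.995, 0.097, -0.0], [-0.0, -0.003, -1.0]]
contact_force: [-5.2, 3.4, 11.7]
finger_gap: -0.0
grip_force: 5.7
```

>>> {"fn": "servo_tool", "kwargs": {"increments": [[0,0,-0.03,0,0,0],[0.04,0,-0.03,0,0,0],[0.08,0,-0.03,0,0,0],[0.08,0,-0.03,0,0,0],[0.08,0,-0.01,0,0,0],[0.08,0,0,0,0,0],[0.08,0,0,0,0,0],[0.068,0,0,0,0,0],[0.054,0,0,0,0,0],[0.04,0,0,0,0,0]]}}

```text
t: 18.3
tool_pos: [548.2, 140.6, 104.9]
tcp_rot: [[-0.099, 0.995, -0.003], [0.995, 0.099, 0.002], [0.003, -0.003, -1.0]]
contact_force: [-3.6, 9.6, 9.7]
finger_gap: 0.1
grip_force: 4.9
```

>>> {"fn": "servo_tool", "kwargs": {"increments": [[0,0,0.001,0,0,0],[-0.01,0,0.001,0,0,0],[-0.02,0,0.001,0,0,0],[-0.03,0,0.001,0,0,0]]}}

```text
t: 18.7
tool_pos: [549.4, 135.2, 104.9]
tcp_rot: [[-0.099, 0.995, -0.002], [0.995, 0.099, 0.003], [0.003, -0.001, -1.0]]
contact_force: [-1.0, 7.7, 10.0]
finger_gap: 0.1
grip_force: 4.7
```

>>> {"fn": "servo_tool", "kwargs": {"increments": [[-0.01,0,0.001,0,0,0],[-0.02,0,0.001,0,0,0],[-0.03,0,0.001,0,0,0]]}}

```text
t: 19.0
tool_pos: [550.3, 128.9, 104.7]
tcp_rot: [[-0.099, 0.995, -0.001], [0.995, 0.099, 0.002], [0.003, -0.001, -1.0]]
contact_force: [-0.7, 6.6, 7.8]
finger_gap: 0.2
grip_force: 3.5
```

>>> {"fn": "servo_tool", "kwargs": {"increments": [[0,0,-0.03,0,0,0],[0.04,0,-0.03,0,0,0],[0.08,0,-0.03,0,0,0],[0.08,0,-0.03,0,0,0],[0.08,0,-0.01,0,0,0],[0.08,0,0,0,0,0],[0.08,0,0,0,0,0],[0.068,0,0,0,0,0],[0.054,0,0,0,0,0],[0.04,0,0,0,0,0],[0.026,0,0,0,0,0]]}}

```text
t: 20.1
tool_pos: [549.5, 134.8, 104.8]
tcp_rot: [[-0.1, 0.995, -0.002], [0.995, 0.1, 0.003], [0.003, -0.001, -1.0]]
contact_force: [-1.4, 11.0, 10.2]
finger_gap: -0.1
grip_force: 5.1
```

>>> {"fn": "servo_tool", "kwargs": {"increments": [[0,0,-0.03,0,0,0],[0.025,0,-0.03,0,0,0],[0.05,0,-0.03,0,0,0],[0.05,0,-0.03,0,0,0],[0.05,0,-0.01,0,0,0],[0.05,0,0.002,0,0,0],[0.05,0,0.002,0,0,0],[0.04,0,0.002,0,0,0],[0.03,0,0.002,0,0,0],[0.02,0,0.002,0,0,0]]}}

```text
t: 21.1
tool_pos: [548.6, 139.0, 104.8]
tcp_rot: [[-0.1, 0.995, -0.002], [0.995, 0.1, 0.003], [0.004, -0.002, -1.0]]
contact_force: [-6.6, 13.1, 14.1]
finger_gap: 0.0
grip_force: 7.1
```

>>> {"fn": "servo_tool", "kwargs": {"increments": [[0,0,-0.05,0,0,0],[-0.1,0,-0.25,0,0,0],[-0.25,0,-0.45,0,0,0],[-0.45,0,-0.5,0,0,0],[-0.45,0,-0.5,0,0,0],[-0.45,0,-0.5,0,0,0]], "hand": -0.45}}

```text
t: 21.7
tool_pos: [557.9, 42.8, 202.7]
tcp_rot: [[-0.092, 0.996, -0.005], [0.996, 0.092, -0.003], [-0.002, -0.005, -1.0]]
contact_force: [-0.3, 1.3, -0.6]
finger_gap: 62.0
grip_force: 0.0
```

```bash
cat > chk.py <<'E'
from h import *
import sys
s=readout.observe(); print(s["tool_pos"],s["finger_gap"])
c=get_calibration("wrist"); w=capture("wrist")[:,:,::-1].copy(); cv2.imwrite(f"pics/{sys.argv[1]}.png",w)
def hold(w,c,z,S=4):
    M=np.array(c["camera_from_world"]);K=np.array(c["K"]); a=np.radians(95.6); ay=np.array([np.cos(a),np.sin(a),0]); ax=np.array([np.sin(a),-np.cos(a),0]); o=np.array([557.6,51.3,0])
    V,U=np.mgrid[0:320,0:700]; P=o+ax*((160-V)/S)[...,None]+ay*((480-U)/S)[...,None]; P[...,2]=z
    k=P@M[:3,:3].T+M[:3,3]; r=np.hypot(k[...,0],k[...,1]); g=K[0,0]*np.arctan2(r,k[...,2])/r
    return cv2.remap(w,(k[...,0]*g+K[0,2]).astype(np.float32),(k[...,1]*g+K[1,2]).astype(np.float32),cv2.INTER_CUBIC)
import pickle
for nm,ww,cc in (("before",cv2.imread("pics/w5.png"),pickle.load(open("w5.pkl","rb"))),("now",w,c)):
    I=hold(ww,cc,91); d=I[...,0].astype(float)-I[...,2]; G=cv2.cvtColor(I,6).astype(float)
    def E(p,n,t,lo): 
        g=np.gradient(cv2.GaussianBlur(p[None],(0,0),1.5)[0]); return [(float(n-u/4),round(float(g[u]),1)) for u in range(3,len(p)-3) if abs(g[u])>t and abs(g[u])==abs(g[u-3:u+4]).max() and lo(n-u/4)]
    print(nm,"y blue",E(d[80:120].mean(0),120,3,lambda y:abs(y)>35),E(d[200:240].mean(0),120,3,lambda y:abs(y)>35))
    print("  x blue",E(d[:,350:380].mean(1),40,3,lambda y:abs(y)>22),E(d[:,560:600].mean(1),40,3,lambda y:abs(y)>22))
    print("  jaw grey",E(G[70:100].mean(0),120,3,lambda y:y>30 or y<-35))
E
python3 chk.py w6
```

```text
[557.85239676  42.7753836  202.66881303] 61.97625681710856
before y blue [(43.0, 8.1), (-40.5, -5.0)] [(43.0, 8.2), (-40.25, -4.2)]
  x blue [(26.75, 6.9), (-27.5, -7.0)] [(26.5, 4.1), (-27.75, -4.0)]
  jaw grey [(119.25, -3.8), (105.75, 4.4), (71.25, -5.2), (65.5, 7.6), (56.25, -7.9), (54.5, 6.2), (43.25, -11.9), (-40.75, 9.2), (-44.25, -5.2), (-46.5, 6.2), (-49.25, -5.5), (-51.5, 5.4)]
now y blue [(36.75, 8.4), (-44.0, -4.9)] [(36.5, 8.1), (-35.75, 3.4), (-44.25, -4.1)]
  x blue [(26.5, 8.4), (-27.25, -7.6)] [(26.5, 3.4), (-27.5, -4.3)]
  jaw grey [(118.25, -3.7), (107.0, 4.5), (71.75, -6.2), (51.75, 7.2), (42.0, -8.7), (40.25, 7.5), (37.0, -11.8), (-45.25, 7.8), (-48.5, -4.8), (-50.75, 5.0)]
```

The board shifted about 4 mm and the jaw closed 14 mm, with both lips over the board ends and the wheel at its slip limit, so it's clamped. Next I pinch the long edges for the tilt test.

```bash
python3 -c "
from h import *
inc([((557.3,49.3,120),down(5.6)),((557.3,49.3,69),down(5.6))])"
```

```text
[0.025, 0.004, 0.411, -0.002, 0.001, -0.001] mm 82 deg 0
[0.025, 0.006, 0.666, -0.002, 0.001, -0.001] mm 133 deg 0
```

>>> {"fn": "servo_tool", "kwargs": {"increments": [[0.025,0.004,0.15,-0.002,0,0],[0.025,0.004,0.3,-0.002,0,0],[0.025,0.004,0.41,-0.002,0,0],[0.025,0.004,0.41,-0.002,0,0],[0.025,0.004,0.41,-0.002,0,0]]}}

```text
t: 22.25
tool_pos: [557.2, 50.9, 120.7]
tcp_rot: [[-0.098, 0.995, 0.0], [0.995, 0.098, -0.001], [-0.001, 0.0, -1.0]]
contact_force: [0.1, 0.8, 0.3]
finger_gap: 61.9
grip_force: 0.0
```

```bash
python3 -c "
from h import *
s=readout.observe(); print(s['tool_pos'],s['contact_force'])
inc([((557.3,49.3,69),down(5.6))])"
```

```text
[557.19839975  50.86146256 120.69455428] [0.09365283 0.77861824 0.26692   ]
[-0.008, -0.0, 0.258, 0.0, 0.0, 0.0] mm 52 deg 0
```

>>> {"fn": "servo_tool", "kwargs": {"increments": [[-0.004,0,0.07,0,0,0],[-0.008,0,0.14,0,0,0],[-0.008,0,0.2,0,0,0],[-0.008,0,0.245,0,0,0],[-0.008,0,0.258,0,0,0],[-0.008,0,0.258,0,0,0],[-0.008,0,0.258,0,0,0]]}}

```text
t: 22.95
tool_pos: [558.2, 48.3, 69.6]
tcp_rot: [[-0.096, 0.995, 0.002], [0.995, 0.096, -0.001], [-0.001, 0.002, -1.0]]
contact_force: [0.2, -0.4, 0.9]
finger_gap: 62.0
grip_force: 0.0
```

>>> {"fn": "servo_tool", "kwargs": {"increments": [[0,0,0,0,0,0],[0,0,0,0,0,0],[0,0,0,0,0,0],[0,0,0,0,0,0]], "hand": -0.2, "force": 30}}

```text
t: 23.35
tool_pos: [558.0, 48.2, 70.0]
tcp_rot: [[-0.096, 0.995, 0.002], [0.995, 0.096, -0.002], [-0.002, 0.002, -1.0]]
contact_force: [-3.5, -1.0, 6.9]
finger_gap: 53.7
grip_force: 31.0
```

```bash
python3 -c "
from h import *
s=readout.observe(); print(s['tool_pos'],s['contact_force'],s['torque'],s['finger_gap'])
cv2.imwrite('pics/t0.png',capture('wrist')[:,:,::-1]); cv2.imwrite('pics/s0.png',capture('scene')[:,:,::-1])"
```

```text
[557.99292006  48.23590032  70.03486163] [-3.54787721 -0.97848273  6.89178398] [-0.08289166  0.77606025  0.04675877] 53.653328980441515
```

>>> {"fn": "servo_tool", "kwargs": {"increments": [[0,-0.003,0,0.01,0,0],[0,-0.0062,-0.0002,0.0195,0,0],[0,-0.0094,-0.0004,0.029,0,0],[0,-0.0125,-0.0008,0.039,0,0],[0,-0.0157,-0.0012,0.049,0,0],[0,-0.0187,-0.0017,0.0583,0,0],[0,-0.0187,-0.0017,0.0583,0,0],[0,-0.0187,-0.0017,0.0583,0,0],[0,-0.0187,-0.0017,0.0583,0,0]]}}

```text
t: 24.35
tool_pos: [554.4, 47.9, 70.4]
tcp_rot: [[-0.096, 0.979, -0.179], [0.995, 0.094, -0.019], [-0.002, -0.18, -0.984]]
contact_force: [-2.6, -0.4, 5.7]
finger_gap: 53.3
grip_force: 31.5
```

```bash
cat > td.py <<'E'
from h import *
import sys
n=sys.argv[1]; s=readout.observe(); R=np.array(s["tcp_rot"]); print(s["tool_pos"],np.array(s["contact_force"]).round(1),np.array(s["torque"]).round(2),s["finger_gap"],"tilt about axle deg",np.degrees(np.arcsin(-(R[:,2]@[np.sin(np.radians(95.6)),-np.cos(np.radians(95.6)),0]))))
w=capture('wrist')[:,:,::-1].copy(); cv2.imwrite(f'pics/{n}.png',w); sc=capture('scene')[:,:,::-1].copy(); cv2.imwrite(f'pics/{n}s.png',sc)
a=cv2.imread('pics/t0.png')
def sh(x,y,r): 
    f=lambda i:np.float32(cv2.cvtColor(i,6)[r[0]:r[1],r[2]:r[3]]); return np.round(cv2.phaseCorrelate(f(x),f(y),cv2.createHanningWindow((r[3]-r[2],r[1]-r[0]),5)),2)
print("board shift in wrist px", sh(a,w,(140,260,232,322)))
E
python3 td.py t1
```

```text
[554.38205396  47.8956768   70.37377555] [-2.6 -0.4  5.7] [-0.07  0.56  0.06] 53.345919676242765 tilt about axle deg 10.374783598115897Traceback (most recent call last):
  File "td.py", line 8, in <module>
    print("board shift in wrist px", sh(a,w,(140,260,232,322)))
                                     ~~^^^^^^^^^^^^^^^^^^^^^^^
  File "td.py", line 7, in sh
    f=lambda i:np.float32(cv2.cvtColor(i,6)[r[0]:r[1],r[2]:r[3]]); return np.round(cv2.phaseCorrelate(f(x),f(y),cv2.createHanningWindow((r[3]-r[2],r[1]-r[0]),5)),2)
                                                                          ~~~~~~~~^^^^^^^^^^^^^^^^^^^^^^^^^^^^^^^^^^^^^^^^^^^^^^^^^^^^^^^^^^^^^^^^^^^^^^^^^^^^^^^^^^
    return _wrapfunc(a, 'round', decimals=decimals, out=out)
    return _wrapit(obj, method, *args, **kwds)
    conv = _array_converter(obj)
ValueError: setting an array element with a sequence. The requested array has an inhomogeneous shape after 1 dimensions. The detected shape was (2,) + inhomogeneous part.
```

```bash
sed -i 's/return np.round(\(.*\),2)$/return \1/' td.py
python3 - <<'E'
import cv2,numpy as np
f=lambda n,r:np.float32(cv2.cvtColor(cv2.imread(n),6)[r[0]:r[1],r[2]:r[3]])
for r in ((140,180,240,320),(180,250,240,320),(120,260,330,345)):
    print(r,cv2.phaseCorrelate(f('pics/t0.png',r),f('pics/t1.png',r),cv2.createHanningWindow((r[3]-r[2],r[1]-r[0]),5)))
E
```

```text
(140, 180, 240, 320) ((-0.36787972304197325, 0.10053018120947144), 0.7844638240337372)
(180, 250, 240, 320) ((-0.12743469553664966, 0.27108739297708695), 0.7463376412789027)
(120, 260, 330, 345) ((0.7839609396561613, 0.08845162808019325), 0.6050776154906662)
```

>>> {"fn": "servo_tool", "kwargs": {"increments": [[0,0.0031,0,-0.0097,0,0],[0,0.0063,-0.0002,-0.0194,0,0],[0,0.0094,-0.0004,-0.029,0,0],[0,0.0125,-0.0008,-0.0389,0,0],[0,0.0156,-0.0012,-0.0486,0,0],[0,0.0187,-0.0017,-0.0583,0,0],[0,0.0218,-0.0023,-0.068,0,0],[0,0.0248,-0.003,-0.0778,0,0],[0,0.0278,-0.0038,-0.0875,0,0],[0,0.0308,-0.0047,-0.0972,0,0],[0,0.0338,-0.0057,-0.107,0,0],[0,0.0367,-0.0068,-0.1167,0,0],[0,0.0367,-0.0068,-0.1167,0,0],[0,0.0367,-0.0068,-0.1167,0,0],[0,0.0367,-0.0068,-0.1167,0,0]]}}

```text
t: 25.95
tool_pos: [561.7, 48.6, 70.3]
tcp_rot: [[-0.096, 0.978, 0.183], [0.995, 0.095, 0.016], [-0.002, 0.184, -0.983]]
contact_force: [-6.9, -0.1, 9.1]
finger_gap: 53.2
grip_force: 32.0
```

```bash
python3 td.py t2
python3 - <<'E'
import cv2,numpy as np
f=lambda n,r:np.float32(cv2.cvtColor(cv2.imread(n),6)[r[0]:r[1],r[2]:r[3]])
# scene: knob-side / jaw motion evidence: change between level and each tilt
for n in ("t1s","t2s"):
    d=np.abs(f('pics/s0.png',(160,270,220,310))-f(f'pics/{n}.png',(160,270,220,310))); print(n,d.mean())
from h import *
R=np.array(readout.observe()["tcp_rot"]); a=np.radians(95.6)
print(Ro.from_matrix(R.T@down(5.6)).as_rotvec()/np.pi)
E
```

```text
[561.71176903  48.57700225  70.34910821] [-6.9 -0.1  9.1] [-0.09  1.06  0.02] 53.158797180369326 tilt about axle deg -10.609828766052706
board shift in wrist px ((-0.5366385838738665, 0.3037803707653737), 0.7516128780223705)
t1s 11.891111
t2s 14.880202
[ 0.05890054  0.00065742 -0.00038059]
```

>>> {"fn": "servo_tool", "kwargs": {"increments": [[0,-0.0031,0,0.0097,0,0],[0,-0.0063,-0.0002,0.0194,0,0],[0,-0.0094,-0.0004,0.029,0,0],[0,-0.0125,-0.0008,0.0389,0,0],[0,-0.0157,-0.0012,0.0486,0,0],[0,-0.0189,-0.0017,0.0589,0,0],[0,-0.0189,-0.0017,0.0589,0,0],[0,-0.0189,-0.0017,0.0589,0,0],[0,-0.0189,-0.0017,0.0589,0,0]]}}

```text
t: 26.95
tool_pos: [558.0, 48.2, 70.0]
tcp_rot: [[-0.096, 0.995, -0.0], [0.995, 0.096, -0.002], [-0.002, -0.0, -1.0]]
contact_force: [-4.4, -0.5, 8.4]
finger_gap: 53.5
grip_force: 31.8
```

```bash
python3 td.py t3
```

```text
[558.01415089  48.23635654  69.98986047] [-4.4 -0.5  8.4] [-0.08  1.    0.08] 53.512868275279914 tilt about axle deg 0.01050029373971156
board shift in wrist px ((0.05736711704852837, 0.14985963061910468), 0.9399310468744349)
```

>>> {"fn": "servo_tool", "kwargs": {"increments": [[0,-0.002,-0.003,0,0,0],[0,-0.002,-0.003,0,0,0],[0,-0.002,-0.003,0,0,0]]}}

```text
t: 27.35
tool_pos: [558.0, 48.2, 70.1]
tcp_rot: [[-0.096, 0.995, 0.001], [0.995, 0.096, -0.001], [-0.001, 0.001, -1.0]]
contact_force: [0.3, -0.1, 2.2]
finger_gap: 53.4
grip_force: 32.2
```

Forces are nearly zero, so I release and lift.

>>> {"fn": "servo_tool", "kwargs": {"increments": [[0,0,0,0,0,0],[0,0,0,0,0,0],[0,0,0,0,0,0],[0,0,0,0,0,0]], "hand": -0.45}}

```text
t: 27.75
tool_pos: [557.2, 48.1, 69.6]
tcp_rot: [[-0.096, 0.995, -0.0], [0.995, 0.096, -0.002], [-0.002, -0.001, -1.0]]
contact_force: [0.4, -0.2, -1.2]
finger_gap: 61.7
grip_force: 0.0
```

>>> {"fn": "servo_tool", "kwargs": {"increments": [[0,0,-0.1,0,0,0],[0,0,-0.3,0,0,0],[0,0,-0.5,0,0,0],[0,0,-0.7,0,0,0],[0,0,-0.7,0,0,0],[0,0,-0.7,0,0,0],[0,0,-0.7,0,0,0]]}}

```text
t: 28.45
tool_pos: [556.8, 48.1, 208.6]
tcp_rot: [[-0.096, 0.995, -0.002], [0.995, 0.096, -0.002], [-0.002, -0.002, -1.0]]
contact_force: [0.3, -0.5, 0.5]
finger_gap: 61.7
grip_force: 0.0
```

```bash
python3 chk.py w7
python3 - <<'E'
from h import *
a=cv2.imread("pics/scene0.png"); b=capture("scene")[:,:,::-1].copy(); cv2.imwrite("pics/sEnd.png",b)
t=cv2.imread("pics/top0.png"); e=capture("top")[:,:,::-1].copy(); cv2.imwrite("pics/tEnd.png",e)
for n,r in (("small",(235,280,205,255)),("tweez",(260,275,275,335)),("screwdr",(180,265,380,435)),("solder",(130,160,210,240)),("box",(192,245,140,205))): print(n,np.abs(t[r[0]:r[1],r[2]:r[3]].astype(float)-e[r[0]:r[1],r[2]:r[3]]).mean())
# tilt: jaw tops' two screws etc. via scene: blue board corners
h=cv2.cvtColor(b,cv2.COLOR_BGR2HSV); m=cv2.inRange(h,(105,110,40),(130,255,255)); m[:150]=0; m[290:]=0; m[:,:225]=0; m[:,320:]=0
k=cv2.findContours(m,0,1)[0]; k=max(k,key=cv2.contourArea); print(cv2.contourArea(k),cv2.boundingRect(k))
a_=np.radians(95.6); ay=np.array([np.cos(a_),np.sin(a_),0]); ax=np.array([np.sin(a_),-np.cos(a_),0]); o=np.array([557.6,51.3,91])-3.5*ay
for sgn in (1,-1):
    print("expected level/±3deg edge px",[ [proj("scene",o+sgn*27*ax*np.cos(q)+40*yy*ay/40-np.array([0,0,sgn*27*np.sin(q)])).round(1).tolist() for q in (-.05,0,.05)] for yy in (-30,30)])
    # find actual blue boundary across x at given y
    for yy in (-30,30):
        xs=np.arange(15,45,.5); v=[h[int(round(p[1])),int(round(p[0]))] for p in (proj("scene",o+sgn*x*ax+yy*ay) for x in xs)]
        print(sgn,yy,"last blue x",max([x for x,c in zip(xs,v) if 105<=c[0]<=130 and c[1]>110],default=None))
E
```

```text
[556.75479787  48.0922379  208.59758999] 61.66449197871489
before y blue [(43.0, 8.1), (-40.5, -5.0)] [(43.0, 8.2), (-40.25, -4.2)]
  x blue [(26.75, 6.9), (-27.5, -7.0)] [(26.5, 4.1), (-27.75, -4.0)]
  jaw grey [(119.25, -3.8), (105.75, 4.4), (71.25, -5.2), (65.5, 7.6), (56.25, -7.9), (54.5, 6.2), (43.25, -11.9), (-40.75, 9.2), (-44.25, -5.2), (-46.5, 6.2), (-49.25, -5.5), (-51.5, 5.4)]
now y blue [(36.0, 8.5), (-44.5, -4.6)] [(36.0, 8.3), (-36.5, 3.4), (-44.75, -3.9)]
  x blue [(26.75, 8.3), (-26.75, -7.5)] [(27.25, 4.2), (-27.0, -4.2)]
  jaw grey [(119.25, -5.0), (106.0, 5.1), (71.0, -6.2), (51.0, 10.2), (41.25, -13.2), (39.25, 12.3), (36.25, -12.3), (-46.0, 7.9), (-49.5, -4.8), (-51.75, 4.6)]
small 5.002222222222223
tweez 5.362962962962963
screwdr 33.93169340463458
solder 4.434444444444445
box 26.41838413159168
96.0 (257, 181, 30, 18)
expected level/±3deg edge px [[[263.9, 181.1], [263.9, 181.7], [264.0, 182.2]], [[254.8, 194.1], [254.8, 194.6], [254.9, 195.1]]]
1 -30 last blue x 23.0
1 30 last blue x 25.0
expected level/±3deg edge px [[[286.3, 185.6], [286.4, 185.1], [286.3, 184.5]], [[278.1, 198.9], [278.2, 198.3], [278.1, 197.8]]]
-1 -30 last blue x 24.5
-1 30 last blue x 27.5
```

```bash
python3 -c "
import cv2,numpy as np
a=cv2.imread('pics/scene0.png').astype(float);b=cv2.imread('pics/sEnd.png').astype(float)
for r in ((170,210,305,365),(240,272,330,360),(285,322,285,328)): print(np.abs(a-b)[r[0]:r[1],r[2]:r[3]].mean())
e=cv2.imread('pics/tEnd.png'); h=cv2.cvtColor(e,40)[225:265,378:412]; print('orange px',cv2.inRange(h,(3,150,120),(18,255,255)).sum()//255, e[190:260:12,420].mean(1).round())
t=cv2.imread('pics/top0.png'); print(cv2.inRange(cv2.cvtColor(t,40)[225:265,378:412],(3,150,120),(18,255,255)).sum()//255)"
```

```text
10.006527777777778
5.498611111111111
4.620783574271947
orange px 0 [120. 137. 146. 158. 160. 166.]
40
```

```bash
python3 -c "
import cv2,numpy as np
for n in ('scene0','sEnd'):
    h=cv2.cvtColor(cv2.imread(f'pics/{n}.png'),40)[165:215,300:370]; m=cv2.inRange(h,(2,130,90),(18,255,255)); y,x=np.nonzero(m); print(n,len(x),x.mean()+300,y.mean()+165, x.max(),y.max())"
```

```text
scene0 38 354.5263157894737 200.07894736842104 59 39
sEnd 38 353.0526315789474 199.1315789473684 59 39
```

```bash
python3 -c "
from station import finish_job
print(finish_job())"
```

```text
the job is handed in; nothing more can be done
None
```

I handed the job in at about 28.7 s with the board clamped in the holder, rocked about 10° far edge down and then near edge down, left level and let go of; the cameras showed the other things still in place.

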